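# Date check of a breakfast jam jar under the reading lens

## Task

At the breakfast buffet, one of the three little jars fits the round well of the checking board: stand that jar fully down in the well and let go of it. Then pick up the reading lens by its handle and hold it level, centred over the jar's lid, with the lens at the height of the brass collar on the gauge post, touching nothing but your gripper. Finish while holding it there without moving; do not shift the collar and leave the other two jars and the mug alone.

Things in the scene. Friction and masses are not known exactly. Their poses are not given: they have to be found in the camera images.
- jar_round_centre (a point): centre (half-way up, 22.5 mm above the underside) of the small round amber-glass jar with a plain metal lid: upright cylinder 44 mm in diameter, 45 mm tall, about 70 g; z is its upright axis. It stands on the table. It is the one that fits the well
- jar_wide_centre (a point): centre of the wide round jar, 58 mm in diameter, 45 mm tall, of the same glass and metal; too wide for the well; a bystander
- jar_square_centre (a point): centre of the square jar, 44 x 44 mm and 45 mm tall, of the same glass and metal; its corners do not enter the well; a bystander
- well (a point): centre of the mouth of the round well, in the top face of the pale wooden checking board, 18 mm above the table; well 48 mm in diameter, 12 mm deep, with a flat dark floor, mouth chamfered 2 mm. The board is fixed, 195 x 120 x 18 mm; its x axis points from the well to the gauge post and the board runs from 60 mm before the well to 135 mm beyond it along x, and 60 mm to either side along y
- focal_mark (a point): centre of the brass collar (28 mm in diameter, 16 mm tall, with a small dark thumbscrew) that marks the focal height on the gauge post, an upright steel rod 8 mm thick whose top is 218 mm above the table, standing on the board 105 mm from the well's centre along the board's x. The collar can be anywhere from about 110 to 180 mm above the table; it slides by hand and must stay where it is
- lens_centre (a point): centre of the glass of the reading lens, 5 mm above the underside of the dark rim: rim 72 mm in outer diameter and 10 mm tall; the handle runs along the lens's own -x, from the rim to 136 mm from this point; z is the lens's upright axis (square to the glass). The lens starts level on a wooden rest, its underside 30 mm above the table; about 140 g, it balances about 60 mm from this point along -x
- lens_grip (a point): the place to grip the black lens handle, 62 mm from the lens centre along the lens's -x, at mid-thickness (7 mm above the lens's underside): the handle is a straight bar 14 mm wide and 14 mm tall. Here it is free on both sides and for 24 mm below (the rest's low foot, 30 mm wide and 6 mm high, is beneath); the rest holds the lens only under the glass (a block to 22 mm from the lens centre) and under the handle's end (from 112 mm)
- mug: white mug 80 mm wide and 90 mm tall, origin at the centre of its underside; a bystander
- jar_round: the small round jar, origin at the centre of its underside
- lens: the reading lens, origin on the lens axis at its underside
- rest: wooden rest of the lens, fixed, 30 mm high, its underside's origin below the starting lens centre; its x points as the lens's x at the start
- board: the fixed checking board with the gauge post, origin below the well's centre at the table
Mind the look-alikes: they are no part of the job. Leave any brown or green look-alike of the jar_round alone.

How it is judged (in metres and radians):
On the way, in this order (a step that is already met when the one before it is completed fails the run):
1. the small round jar stands fully down in the well and is let go, the lens still on its rest (horizontal distance between jar_round_centre and well below 0.005 m and z of jar_round_centre in the frame of well below 0.0135 m and angle between jar_round_centre's own z axis and vertical below 0.1 rad and contact force between the fingers and jar_round below 0.1 N and contact force between lens and rest above 0.3 N), for 0.2 s.
2. the lens is lifted clear of its rest in the gripper (height (world z) of lens_centre above 0.07 m and contact force between the fingers and lens above 1 N), for 0.2 s.
At the end, for the whole second after the job is handed in: Held still in the gripper, the lens is centred over the seated small round jar (10 mm), within 8 mm of the height of the collar's middle, level (0.12 rad), touching neither jar, board nor post; the jar stands upright in the well (5 mm off-centre, 3 mm above its floor at most) (horizontal distance between jar_round_centre and well below 0.005 m and z of jar_round_centre in the frame of well below 0.0135 m and angle between jar_round_centre's own z axis and vertical below 0.1 rad and horizontal distance between lens_centre and jar_round_centre below 0.01 m and z of lens_centre in the frame of focal_mark between -0.008 and 0.008 m and angle between lens_centre's own z axis and vertical below 0.12 rad and linear speed of lens below 0.02 m/s and contact force between the fingers and lens above 1 N and contact force between lens and jar_round below 0.1 N and contact force between lens and board below 0.1 N); the arm keeps its last pose, push and grip.
It fails at once if the collar is shifted (more than 6 mm) (distance of focal_mark from where it was at the start of the episode above 0.006 m).
It fails at once if the wide jar is disturbed (moved more than 20 mm) (distance of jar_wide_centre from where it was at the start of the episode above 0.02 m).
It fails at once if the square jar is disturbed (moved more than 20 mm) (distance of jar_square_centre from where it was at the start of the episode above 0.02 m).
It fails at once if the mug is disturbed (moved more than 20 mm) (distance of mug from where it was at the start of the episode above 0.02 m).
It also fails if it takes over 54 s, if anything falls off the work surface, if the arm or the gripper's body presses on something with over 40 N, if the wrist force passes 120 N, or if a joint passes its speed limit or range.

## Robot

A 7-joint arm with a two-finger parallel gripper is mounted at the origin on the work surface. World frame = base frame: x ahead of the robot, y to its left, z up, the work surface at z = 0. Lengths are in m, angles in degrees, forces in N, time in s.
With the tool pointing down it reaches from about 0.4 to 0.85 m from the base axis. Payload 4.5 kg.
Tool frame: the origin (TCP) lies at the very end of the fingers, on their centre line; the grasp point (between the pads) lies 19 mm behind it; z points along the fingers, y is the line along which they close (so a half turn about z gives the same grasp; the last joint's range is limited). The gripper opens to 85 mm and grips with 20 to 120 N. Pads are 22 mm wide; open, the fingers measure 114 mm over their backs; the gripper's body (76 mm by 85 mm) begins 54 mm behind the grasp point. The pads swing forward as they close: fully open they stand 13 mm farther back than shut.
Start: joints at [69.316, 39.483, -11.15, 89.685, 9.013, 51.709, -12.324], TCP at [0.24, -0.577, 0.231] pointing down, gripper open.
Joint ranges: [-172.22, 172.22], [-26.19, 119.32], [-84.43, 86.54], [7.71, 146.69], [-57.33, 237.33], [2.42, 119.75], [-152.13, 152.13]. Speed limits (degrees/s): [147.25, 147.25, 180, 180, 180, 180, 180].

## Interface

Orientations are given as [roll, pitch, yaw] about the fixed x, y, z axes, in that order (R = Rz(yaw) Ry(pitch) Rx(roll)).
In Python, from cell import bot, capture, calibration, order gives the robot as it stands.
- The arm moves only by the tool play_rows, never from a script. Its argument "moves" is a list of rows, each a list of 2 entries, a list of its own where there are three numbers: the shift along the tool's x, y, z in m, then the turn about the tool's z in rad. A call has 1 to 20 rows; each row shifts and turns the commanded pose from where the row before left it, along the tool's axes as they then stand; what a row does not reach is not made up. A row lasts 1/10 s, in which the tool goes at most 50 mm and 8.59 degrees, less where a joint would pass 70% of its speed; a pose out of reach is approached as far as the arm can. A call with a gripper value outside its range is refused whole. "claw" is the finger opening in m, from 0 to 0.0854, set as the call begins (left out, the last holds). The fingers move at their own pace and stop on an object; "grip_force" is the grip in N (left out, the last holds). Time passes only in rows, so rows that do not move let the fingers close. It gives the time, the measured TCP pose, the force, the opening and the grip force at its end, in the units of the state.
- bot.get_obs(): the state, without advancing time (a new reading comes with each control period).
- capture(name): name is "scene" or "top" or "wrist"; returns the picture (420x560x3 uint8, red, green, blue); there is no depth.
- calibration(name): a dict with "mtx" (3x3 intrinsics, pixels), "extrinsics" (4x4, takes a point from world to camera coordinates); the wrist camera has in their place "T_tool_cam" (4x4, takes a point from camera to tool coordinates, whose origin is the TCP and whose axes are the flange's). Camera axes: x right, y down, z forward; pixel columns grow to the right and rows downward; lengths in m; the calibration is good to about 2 mm. A picture is of the moment at which its call begins: read the wrist's pose just before it. calibration takes no time and is no camera call.
- order.finish_job(): hands the job in; it is judged then, once.
The state is a dict: "clock": time; "joint_positions": joint angles; "qvel": joint speeds; "joint_efforts": joint torques, N m; "tool_pos": TCP position; "tcp_rot": TCP orientation; "wrist_force": force on the tool from outside, world axes, zero at the start; "moment": the same for the moment, N m; "gripper_width": finger opening in m; "grasp_force": force on a finger pad.
Only numpy, scipy, OpenCV 4.12 (cv2) and the standard library are available. Lean on these libraries where they do the work, as an engineer would, in place of code of your own. Each camera call takes 0.05 s, during which the arm holds its last target. There are 200 camera calls.

## Working session

There is one attempt and no reset: what is moved stays moved. The work goes in short steps, Python scripts to look and compute and a tool call to move; the robot and the scene stay as the last step left them, time stands still between calls to the robot, and variables do not carry over. Pictures are saved under pics/ and viewed, at most 11 in all, crops included, and the job is handed in when it is done.

Besides the shell and the picture viewer there is one more tool, called in YAML: its name, and indented under it one key for each argument. play_rows: Moves the arm, as the interface text tells. Its arguments: {"type":"object","properties":{"moves":{"type":"array"},"claw":{"type":"number"},"grip_force":{"type":"number"}},"required":["moves"]}

```bash
mkdir -p pics; ls; cat > h.py <<'E'
import numpy as np, cv2
from cell import bot, capture, calibration, order
from scipy.spatial.transform import Rotation as R
def save(n,im,): cv2.imwrite(f'pics/{n}.png',cv2.cvtColor(im,cv2.COLOR_RGB2BGR))
def cam(name,obs=None):
    c=calibration(name);K=np.array(c['mtx'])
    if name!='wrist':
        T=np.linalg.inv(np.array(c['extrinsics']))
    else:
        o=obs or bot.get_obs(); A=np.eye(4);A[:3,3]=o['tool_pos']
        A[:3,:3]=R.from_euler('xyz',o['tcp_rot'],degrees=True).as_matrix(); T=A@np.array(c['T_tool_cam'])
    return K,T
def ray(K,T,uv):
    d=T[:3,:3]@np.linalg.inv(K)@np.array([uv[0],uv[1],1.]); return T[:3,3],d/np.linalg.norm(d)
def onz(K,T,uv,z):
    o,d=ray(K,T,uv); return o+d*(z-o[2])/d[2]
def proj(K,T,p):
    q=np.linalg.inv(T)@np.append(p,1); q=K@q[:3]; return q[:2]/q[2]
E
python3 - <<'E'
from h import *
print(bot.get_obs())
a=capture('scene');b=capture('top')
for n in('scene','top','wrist'): print(n,calibration(n))
np.save('scene.npy',a);np.save('top.npy',b)
save('scene1',a);save('top1',b)
E
```

```text
pics
{'clock': 0.0, 'joint_positions': array([ 69.31808197,  39.53658423, -11.14558837,  89.74714721,
         9.01300853,  51.71199448, -12.32286781]), 'qvel': array([ 0.02295475,  0.00180986,  0.01640906, -0.06132016, -0.011489  ,
        0.07940545, -0.06056517]), 'joint_efforts': array([ 5.74534879e-04, -5.39612532e+01, -1.26669042e+00, -1.58545053e+01,
        9.01906576e-03,  9.56235715e-03,  2.07164231e-05]), 'tool_pos': array([ 0.24005933, -0.5763096 ,  0.2304368 ]), 'tcp_rot': array([-1.79886611e+02,  8.18283777e-03,  2.26259131e+01]), 'wrist_force': array([0.16324768, 0.03630113, 0.9165773 ]), 'moment': array([ 0.00799311, -0.04330976,  0.02733417]), 'grasp_force': 0.0, 'gripper_width': 0.08563667848945018}
scene {'mtx': array([[414.71597512,   0.        , 281.27020069],
       [  0.        , 414.71597512, 211.91026924],
       [  0.        ,   0.        ,   1.        ]]), 'extrinsics': array([[ 0.66470849,  0.747022  ,  0.01098888, -0.36165245],
       [ 0.4847527 , -0.42005289, -0.76718342, -0.17364967],
       [-0.56848698,  0.51528022, -0.64133365,  1.23612682],
       
[... 307 characters left out ...]
0.99817475,  0.01267686, -0.05904632,  0.55884516],
       [ 0.05940967,  0.03050734, -0.9977674 ,  1.09666306],
       [ 0.        ,  0.        ,  0.        ,  1.        ]])}
wrist {'mtx': array([[344.31929194,   0.        , 283.57590174],
       [  0.        , 344.31929194, 204.51391208],
       [  0.        ,   0.        ,   1.        ]]), 'T_tool_cam': array([[ 3.47848849e-04, -9.58621888e-01, -2.84682199e-01,
         7.16982135e-02],
       [ 9.99998884e-01, -8.00757980e-05,  1.49152590e-03,
        -1.14405795e-04],
       [-1.45260553e-03, -2.84682400e-01,  9.58620791e-01,
        -1.42795338e-01],
       [ 0.00000000e+00,  0.00000000e+00,  0.00000000e+00,
         1.00000000e+00]])}
```

View pics/scene1.png

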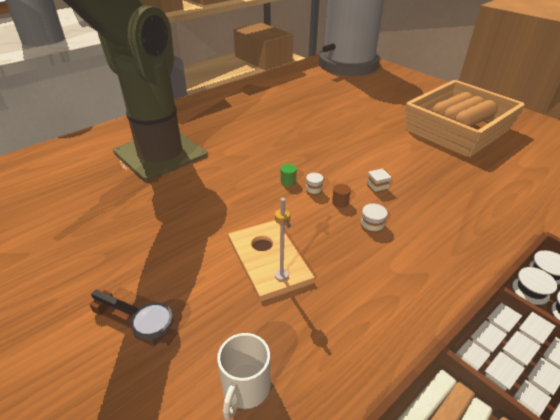

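View pics/top1.png

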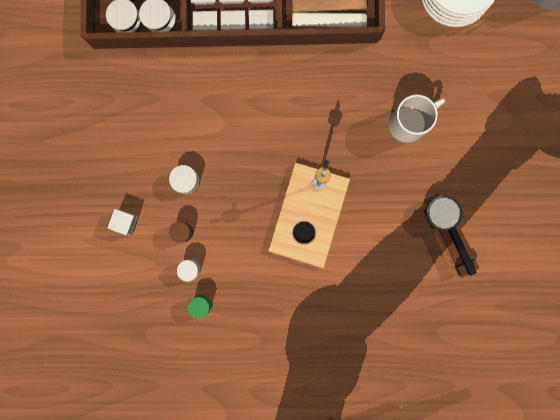

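Top view: the candidates are the wide jar (184,179), square jar (122,222), brown look-alike (181,231), small metal-lidded jar (188,271) and green look-alike (199,307). The small metal-lidded round one fits the description. The well is at (304,232), the collar near (322,175), the lens at (444,212) with its handle end at (472,272), and the mug at (412,120). I'll measure these and confirm the jar in a crop.

```bash
python3 - <<'E'
from h import *
a=np.load('scene.npy');b=np.load('top.npy')
K,T=cam('top');Ks,Ts=cam('scene')
def blob(m,near,rad=35):
    m=m.astype(np.uint8); mm=np.zeros_like(m);cv2.circle(mm,near,rad,1,-1)
    n,l,s,c=cv2.connectedComponentsWithStats(m*mm)
    i=1+np.argmax(s[1:,4]); return c[i],s[i],l==i
h=cv2.cvtColor(b,cv2.COLOR_RGB2HSV).astype(int); v=b.min(2).astype(int)
lid=(h[...,1]<70)&(h[...,2]>150)
for n,uv,z in(('round',(188,271),.045),('wide',(184,179),.045),('square',(122,222),.045),('mug',(412,120),.09)):
    c,s,_=blob(lid,uv,18 if n!='mug' else 35); print(n,c,s,onz(K,T,c,z).round(4))
well=b.max(2)<60
c,s,_=blob(well,(304,232),18);w=onz(K,T,c,.018);print('well',c,s,w.round(4))
g=(h[...,1]<60)&(h[...,2]>110)
c,s,_=blob(g,(444,212),22);L=onz(K,T,c,.040);print('lens glass',c,s,L.round(4))
d=(b.max(2)<70);c2,s2,m=blob(d,(460,244),36)
ys,xs=np.nonzero(m);P=np.array([onz(K,T,(x,y),.042)[:2] for x,y in zip(xs,ys)])
print('dark',c2,s2)
# board mask orientation
bd=(h[...,0]>12)&(h[...,0]<28)&(h[...,2]>190)&(h[...,1]<150)
c,s,m=blob(bd,(310,215),62);r=cv2.minAreaRect(cv2.findContours(m.astype(np.uint8),0,2)[0][0])
bx=np.array([onz(K,T,p,.018)[:2] for p in cv2.boxPoints(r)]);print('board',s,bx.round(4),np.linalg.norm(np.diff(bx,axis=0),axis=1))
# collar: brass
hs=cv2.cvtColor(a,cv2.COLOR_RGB2HSV)
print(a[212:220:2,276:290:3].tolist()); print(b[170:182:3,316:330:3].tolist())
crop=np.hstack([cv2.resize(b[210:320,140:250],(400,400),interpolation=2),cv2.resize(a[155:215,270:370],(400,400),interpolation=2)])
c2=np.hstack([cv2.resize(a[195:295,230:330],(400,200)),cv2.resize(b[190:290,410:510],(400,200))])
save('crop1',np.vstack([crop,c2]))
E
```

```text
round [186.94736842 270.32963989] [177 260  22  22 361] [0.4297 0.215  0.045 ]
wide [182.5420712  178.73624595] [169 165  28  29 618] [0.6185 0.2239 0.045 ]
square [120.10502283 221.5456621 ] [108 209  26  26 438] [0.5313 0.3539 0.045 ]
mug [414.50057143 116.42857143] [392  94  51  48 875] [ 0.7301 -0.2452  0.09  ]
well [303.44568245 232.04735376] [293 222  22  21 359] [ 0.5057 -0.0251  0.018 ]
lens glass [443.95289367 212.58142665] [429 198  31  31 743] [ 0.5419 -0.3115  0.04  ]
dark [457.02303523 246.22628726] [430 208  46  67 738]
board [ 268  163   82  106 4781] [[ 0.4666  0.0503]
 [ 0.6581 -0.0103]
 [ 0.6206 -0.1261]
 [ 0.4304 -0.0648]] [0.2008725  0.12164171 0.19984296]
[[[231, 176, 70], [224, 169, 74], [135, 116, 104], [217, 158, 68], [222, 163, 68]], [[232, 178, 70], [229, 174, 71], [144, 114, 85], [187, 135, 59], [222, 165, 66]], [[198, 144, 60], [231, 176, 70], [208, 152, 61], [148, 107, 49], [182, 131, 55]], [[144, 104, 48], [182, 132, 56], [192, 139, 59], [143, 103, 49], [127, 91, 45]]]
[[[219, 169, 117], [210, 159, 91], [176, 136, 85], [159, 140, 116], [198, 148, 82]], [[199, 148, 84], [214, 161, 92], [161, 150, 141], [192, 180, 171], [212, 159, 90]], [[188, 142, 81], [195, 148, 82], [137, 122, 106], [209, 160, 94], [219, 165, 95]], [[143, 120, 94], [218, 163, 93], [222, 170, 98], [224, 173, 99], [219, 165, 92]]]
```

View pics/crop1.png

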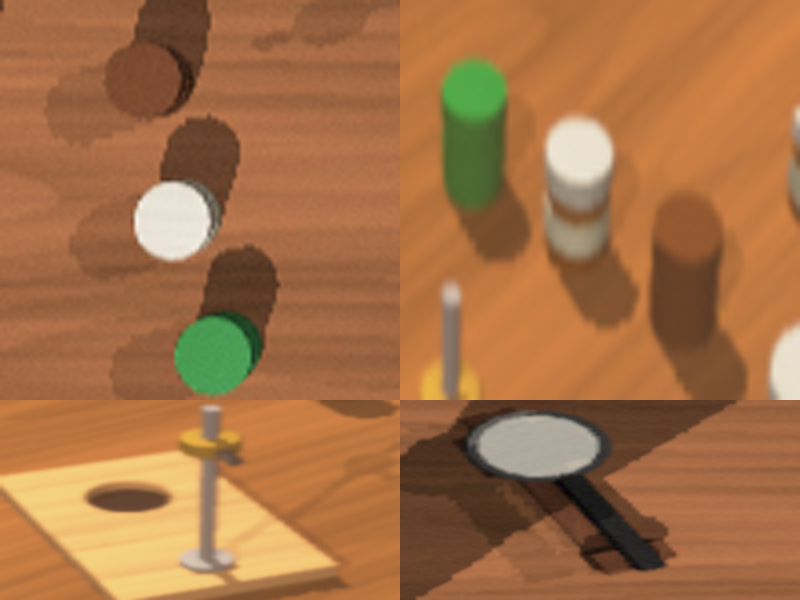

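The crop confirms it: the small round metal-lidded jar with the amber band is at top (187,270), and the plain green and brown cylinders are the look-alikes. Next I measure the collar height, the lens axis and the first moves.

```bash
cat >> h.py <<'E'
def go(tgt,yaw=None):
    """tool-frame shift (m) and turn (rad) from the measured pose; tool pointing down"""
    o=bot.get_obs(); y0=o['tcp_rot'][2]
    M=R.from_euler('xyz',[180,0,y0],degrees=True).as_matrix()
    d=M.T@(np.array(tgt)-o['tool_pos']); t=0 if yaw is None else -np.radians((yaw-y0+180)%360-180)
    print('at',o['tool_pos'].round(4),o['tcp_rot'].round(2),'shift',d.round(4),'dist',np.linalg.norm(d).round(3),'turn',round(t,3))
E
python3 - <<'E'
from h import *
a=np.load('scene.npy');b=np.load('top.npy')
K,T=cam('top');Ks,Ts=cam('scene')
ax=np.array([.953,-.302]);w=np.array([.5057,-.0251]);p=w+.105*ax
print('post',p)
for z in (0.018,.218): print(z,proj(K,T,[*p,z]),proj(Ks,Ts,[*p,z]))
h=cv2.cvtColor(a,cv2.COLOR_RGB2HSV);m=np.zeros(a.shape[:2],bool)
m[203:228,268:298]=True; m&=(h[...,1]>150)&(h[...,0]>15)&(h[...,0]<28)
ys,xs=np.nonzero(m);print('collar scene',xs.min(),xs.max(),ys.min(),ys.max(),xs.mean(),ys.mean())
uv=((xs.min()+xs.max())/2,(ys.min()+ys.max())/2)
o,d=ray(Ks,Ts,uv)
t=((p-o[:2])@d[:2])/(d[:2]@d[:2]);print('collar on post',(o+t*d).round(4))
for z in(.12,.14,.16,.18):print(z,proj(Ks,Ts,[*p,z]).round(1),proj(K,T,[*p,z]).round(1))
for e in ((472,272),(444,212.6)):print(onz(K,T,e,.042))
go([.45,-.30,.25])
E
```

```text
post [ 0.605765 -0.05681 ]
0.018 [317.8585337  184.26766812] [280.66790423 275.29192138]
0.218 [323.71176534 172.483836  ] [281.82222683 198.48975996]
collar scene 275 289 209 223 281.3157894736842 216.18421052631578
collar on post [ 0.6063 -0.0562  0.1779]
0.12 [281.2 239.3] [320.6 178.8]
0.14 [281.3 231.5] [321.1 177.6]
0.16 [281.4 223.4] [321.8 176.4]
0.18 [281.6 215.1] [322.4 175.1]
[ 0.42102232 -0.36344094  0.042     ]
[ 0.54179335 -0.31097706  0.042     ]
at [ 0.2401 -0.5764  0.2305] [-1.7991e+02  1.0000e-02  2.2630e+01] shift [ 0.3    -0.1744 -0.0195] dist 0.348 turn 0
```

play_rows:
  moves:
    - [[0.0375,-0.022,-0.0025],0]
    - [[0.0375,-0.022,-0.0025],0]
    - [[0.0375,-0.022,-0.0025],0]
    - [[0.0375,-0.022,-0.0025],0]
    - [[0.0375,-0.022,-0.0025],0]
    - [[0.0375,-0.022,-0.0025],0]
    - [[0.0375,-0.022,-0.0025],0]
    - [[0.0375,-0.022,-0.0025],0]
    - [[0,0,0],0]
    - [[0,0,0],0]
  claw: 0.085

```text
clock: 1.1
tool_pos: [0.4501, -0.2979, 0.2511]
tcp_rot: [-180.0, 0.0, 22.8]
wrist_force: [-0.4, -0.1, 0.0]
gripper_width: 0.0849
grasp_force: 0.0
```

```bash
python3 - <<'E'
from h import *
o=bot.get_obs();im=capture('wrist');np.save('w1.npy',im);save('w1',im)
go([.45,-.05,.25]); go([.43,.20,.25])
E
```

```text
at [ 0.449  -0.2994  0.251 ] [-1.7999e+02  8.0000e-02  2.2620e+01] shift [ 0.0969 -0.2299  0.001 ] dist 0.249 turn 0
at [ 0.449  -0.2994  0.251 ] [-1.7999e+02  8.0000e-02  2.2620e+01] shift [ 0.1746 -0.4683  0.001 ] dist 0.5 turn 0
```

View pics/w1.png

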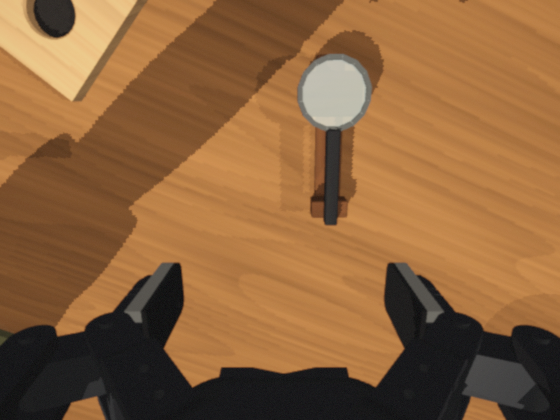

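Wrist view: lens glass at (334,92), handle end at (330,223), part of the well at (54,12). On to the board.

play_rows:
  moves:
    - [[0.016,-0.046,0],0]
    - [[0.016,-0.046,0],0]
    - [[0.016,-0.046,0],0]
    - [[0.016,-0.046,0],0]
    - [[0.016,-0.046,0],0]
    - [[0,0,0],0]
    - [[0,0,0],0]

```text
clock: 1.85
tool_pos: [0.4347, -0.0566, 0.2513]
tcp_rot: [180.0, 0.0, 22.6]
wrist_force: [-0.2, -0.6, -0.9]
gripper_width: 0.0852
grasp_force: 0.0
```

```bash
python3 - <<'E'
from h import *
# lens from w1 (pose then)
o1={'tool_pos':[.449,-.2994,.251],'tcp_rot':[-179.99,.08,22.62]}
K,T=cam('wrist',o1);im=np.load('w1.npy');h=cv2.cvtColor(im,cv2.COLOR_RGB2HSV)
def blob(m,near,rad):
    m=m.astype(np.uint8);mm=np.zeros_like(m);cv2.circle(mm,near,rad,1,-1)
    n,l,s,c=cv2.connectedComponentsWithStats(m*mm);i=1+np.argmax(s[1:,4]);return c[i],s[i],l==i
c,s,_=blob((h[...,1]<60)&(h[...,2]>140),(334,92),32);L=onz(K,T,c,.04);print('glass',c,s,L)
c,s,m=blob(im.max(2)<60,(332,180),50);ys,xs=np.nonzero(m)
P=np.array([onz(K,T,(x,y),.044)[:2] for x,y in zip(xs,ys)]);vx,vy,x0,y0=cv2.fitLine(P.astype(np.float32),2,0,.01,.01).ravel()
print('handle',s,'yaw',np.degrees(np.arctan2(vy,vx)),x0,y0)
o=bot.get_obs();im=capture('wrist');np.save('w2.npy',im);np.save('o2.npy',o,allow_pickle=True);save('w2',im)
go([.43,.20,.25],15)
E
```

```text
glass [333.94248203  91.99187246] [ 302   60   64   65 3199] [ 0.54286719 -0.31398218  0.04      ]
handle [ 312  130   33   94 1340] yaw 22.591797 0.46457696 -0.34663862
at [ 0.4347 -0.0579  0.2512] [1.7994e+02 5.0000e-02 2.2480e+01] shift [ 0.0942 -0.2401  0.0012] dist 0.258 turn 0.13
```

View pics/w2.png

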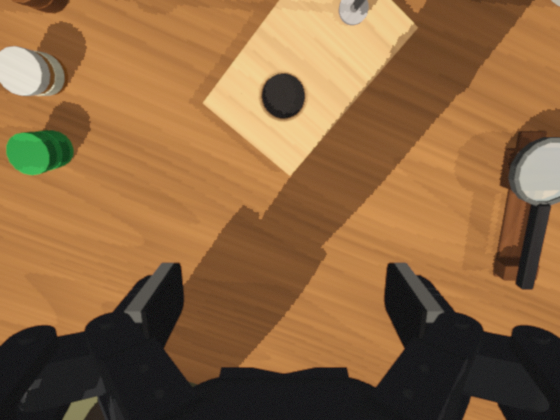

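Wrist view 2: well at (284,96), post foot at (353,10), round jar at (24,70), green look-alike at (38,152). I'll compute the well and move over the jar.

play_rows:
  moves:
    - [[0.0165,-0.0425,0.008],0]
    - [[0.0165,-0.0425,0.008],0]
    - [[0.0165,-0.0425,0.008],0]
    - [[0.0165,-0.0425,0.008],0]
    - [[0.0165,-0.0425,0.008],0]
    - [[0.0165,-0.0425,0.008],0]
    - [[0,0,0],0.065]
    - [[0,0,0],0.065]
    - [[0,0,0],0]

```text
clock: 2.8
tool_pos: [0.4297, 0.2152, 0.2029]
tcp_rot: [179.9, 0.0, 14.9]
wrist_force: [0.1, 0.4, -0.4]
gripper_width: 0.0854
grasp_force: 0.0
```

```bash
cat >> h.py <<'E'
def blob(m,near,rad):
    m=m.astype(np.uint8);mm=np.zeros_like(m);cv2.circle(mm,near,rad,1,-1)
    n,l,s,c=cv2.connectedComponentsWithStats(m*mm);i=1+np.argmax(s[1:,4]);return c[i],s[i],l==i
def lidmask(im):
    h=cv2.cvtColor(im,cv2.COLOR_RGB2HSV);return (h[...,1]<60)&(h[...,2]>150)
E
python3 - <<'E'
from h import *
o2=np.load('o2.npy',allow_pickle=True).item();K,T=cam('wrist',o2);im=np.load('w2.npy')
c,s,m=blob(im.max(2)<70,(284,96),35);print('well',c,s)
cn=cv2.findContours(m.astype(np.uint8),0,1)[0][0][:,0]
for z in(.018,.006):
    P=np.array([onz(K,T,p,z)[:2] for p in cn]);e=cv2.fitEllipse((P*1e4).astype(np.float32));print(z,np.array(e[0])/1e4,np.array(e[1])/1e4)
o=bot.get_obs();im=capture('wrist');np.save('w3.npy',im);save('w3',im)
K,T=cam('wrist',o);g=proj(K,T,[.430,.215,.045]);print(g)
c,s,m=blob(lidmask(im),tuple(int(x) for x in g),45);print(c,s,onz(K,T,c,.045))
go([.43,.215,.1],15)
E
```

```text
well [282.90813464  95.67882188] [ 262   74   42   44 1426]
0.018 [ 0.50649839 -0.02659233] [0.04222332 0.04266953]
0.006 [ 0.50667676 -0.02652004] [0.04357078 0.04403124]
[283.0490477  185.44166585]
[284.10358127 184.77300275] [ 260  161   49   48 1815] [0.43083681 0.21424527 0.045     ]
at [0.4296 0.2152 0.2031] [179.91   0.    14.99] shift [0.0003 0.0003 0.1031] dist 0.103 turn -0.0
```

View pics/w3.png

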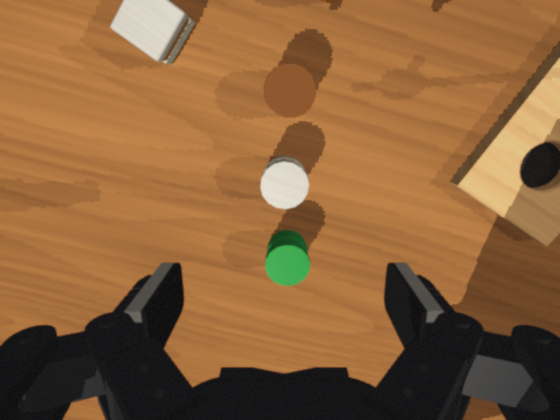

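The round jar's lid is at (284,185), between the look-alikes, and agrees with the top view to about 1 mm. Descending and gripping.

play_rows:
  moves:
    - [[0.001,0.001,0.04],0]
    - [[0,0,0.04],0]
    - [[0,0,0.04],0]
    - [[0,0,0.03],0]
    - [[0,0,0.02],0]
    - [[0,0,0.018],0]
    - [[0,0,0],0]
    - [[0,0,0],0]

```text
clock: 3.65
tool_pos: [0.4302, 0.2157, 0.0154]
tcp_rot: [180.0, 0.0, 15.1]
wrist_force: [-0.9, 0.2, 0.2]
gripper_width: 0.0849
grasp_force: 0.0
```

play_rows:
  moves:
    - [[0,0,0],0]
    - [[0,0,0],0]
    - [[0,0,0],0]
    - [[0,0,0],0]
    - [[0,0,0],0]
    - [[0,0,0],0]
    - [[0,0,0],0]
    - [[0,0,0],0]
    - [[0,0,0],0]
    - [[0,0,0],0]
  claw: 0.03
  grip_force: 30

```text
clock: 4.65
tool_pos: [0.4301, 0.2169, 0.0162]
tcp_rot: [-180.0, -0.1, 15.2]
wrist_force: [0.0, -0.6, 5.6]
gripper_width: 0.0431
grasp_force: 29.6
```

play_rows:
  moves:
    - [[0,0,-0.02],0]
    - [[0,0,-0.04],0]
    - [[0,0,-0.04],0]
    - [[0,0,0],-0.14]
    - [[0,0,0],-0.14]
    - [[0,0,0],-0.14]
    - [[0,0,0],-0.14]
    - [[0,0,0],-0.14]
    - [[0,0,0],-0.14]
    - [[0,0,0],-0.14]
    - [[0,0,0],-0.14]
    - [[0,0,0],-0.14]
    - [[0,0,0],-0.14]
    - [[0,0,0],-0.14]
    - [[0,0,0],0]

```text
clock: 6.15
tool_pos: [0.4295, 0.2164, 0.1155]
tcp_rot: [180.0, 0.0, 103.4]
wrist_force: [-0.9, 0.4, -1.0]
gripper_width: 0.043
grasp_force: 30.8
```

```bash
python3 - <<'E'
from h import *
o=bot.get_obs();print(o['gripper_width'],o['joint_positions'].round(0))
im=capture('wrist');save('w4',im)
K,T=cam('wrist',o);zl=o['tool_pos'][2]-.016+.045
P=[o['tool_pos'][0],o['tool_pos'][1],zl];g=proj(K,T,P);print(g)
m=lidmask(im);c,s,mm=blob(m,tuple(int(x) for x in g),75);q=onz(K,T,c,zl);print(c,s,q)
M=R.from_euler('xyz',o['tcp_rot'],degrees=True).as_matrix();print('lid in tool',M.T@(q-o['tool_pos']))
go([.5065,-.0265,.116])
E
```

```text
0.042984916514916136 [-17.  42. -25. 120.  39.  27. -59.]
[285.41301366 302.28996089]
[281.83933028 294.87999168] [ 228  228  113  122 9616] [0.4274875  0.21916022 0.14447127]
lid in tool [ 0.00316145 -0.0013426  -0.02900008]
at [0.4295 0.2165 0.1155] [180.    -0.   103.23] shift [-0.2542  0.0193 -0.0005] dist 0.255 turn 0
```

View pics/w4.png

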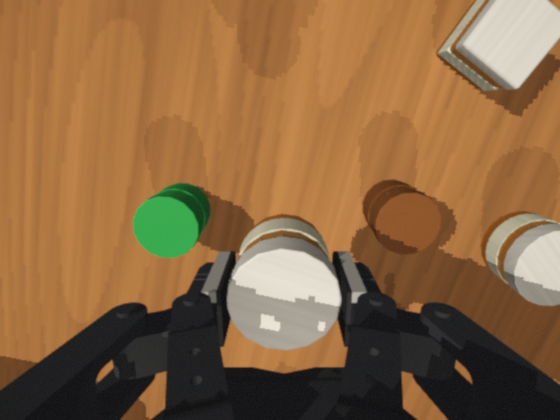

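The round jar sits squarely in the grip, lid centre near (284,292). I'll pin its tool-x offset from the lid's near and far edges.

```bash
python3 - <<'E'
from h import *
im=cv2.cvtColor(cv2.imread('pics/w4.png'),cv2.COLOR_BGR2RGB)
o=bot.get_obs();K,T=cam('wrist',o);M=R.from_euler('xyz',o['tcp_rot'],degrees=True).as_matrix()
print([(y,im[y,275:295].mean(0).round().astype(int).tolist()) for y in list(range(212,252,2))+list(range(338,360,2))])
for dz in(-.003,0,.003):
  z=o['tool_pos'][2]+.029+dz
  print(dz,[(y,(M.T@(onz(K,T,(284,y),z)-o['tool_pos']))[0].round(4)) for y in (230,236,240,292,346,349,352)])
E
```

```text
[(212, [191, 132, 74]), (214, [164, 108, 55]), (216, [121, 72, 28]), (218, [130, 107, 81]), (220, [140, 134, 114]), (222, [140, 135, 115]), (224, [140, 135, 115]), (226, [140, 135, 115]), (228, [160, 154, 132]), (230, [181, 168, 141]), (232, [125, 90, 53]), (234, [118, 80, 42]), (236, [115, 87, 61]), (238, [131, 125, 113]), (240, [135, 130, 119]), (242, [135, 131, 120]), (244, [134, 129, 119]), (246, [134, 130, 119]), (248, [149, 144, 132]), (250, [212, 206, 193]), (338, [169, 163, 151]), (340, [168, 163, 150]), (342, [170, 164, 151]), (344, [172, 166, 153]), (346, [172, 166, 154]), (348, [171, 161, 146]), (350, [182, 133, 89]), (352, [186, 128, 72]), (354, [186, 127, 71]), (356, [186, 127, 71]), (358, [186, 127, 71])]
-0.003 [(230, np.float64(0.0279)), (236, np.float64(0.0256)), (240, np.float64(0.024)), (292, np.float64(0.0026)), (346, np.float64(-0.022)), (349, np.float64(-0.0235)), (352, np.float64(-0.0249))]
0 [(230, np.float64(0.0291)), (236, np.float64(0.0268)), (240, np.float64(0.0253)), (292, np.float64(0.0044)), (346, np.float64(-0.0196)), (349, np.float64(-0.021)), (352, np.float64(-0.0224))]
0.003 [(230, np.float64(0.0302)), (236, np.float64(0.028)), (240, np.float64(0.0265)), (292, np.float64(0.0062)), (346, np.float64(-0.0172)), (349, np.float64(-0.0185)), (352, np.float64(-0.0199))]
```

Near and far lid edges (rows 349 and 248.5) give a held offset of about 0.5 mm, so the jar is centred in the grip. Moving over the well.

play_rows:
  moves:
    - [[-0.04,0.003,0],0]
    - [[-0.045,0.003,0],0]
    - [[-0.045,0.003,0],0]
    - [[-0.045,0.003,0],0]
    - [[-0.045,0.003,0],0]
    - [[-0.034,0.004,0.02],0]
    - [[0,0,0.03],0]
    - [[0,0,0.018],0]
    - [[0,0,0],0]
    - [[0,0,0],0]
    - [[0,0,0],0]

```text
clock: 7.3
tool_pos: [0.5076, -0.0254, 0.0483]
tcp_rot: [179.9, 0.0, 103.4]
wrist_force: [0.3, 0.3, -1.1]
gripper_width: 0.0429
grasp_force: 30.8
```

```bash
python3 - <<'E'
from h import *
P=np.array([bot.get_obs()['tool_pos']]);o=bot.get_obs()
go([.5063,-.0262,.047])
im=capture('wrist');a=capture('scene');b=capture('top')
save('w5',np.hstack([cv2.resize(im[200:400,150:420],(400,296)),cv2.resize(a[190:300,220:330],(400,296),interpolation=2)]))
K,T=cam('wrist',o);Ks,Ts=cam('scene')
print('well mouth expected wrist',proj(K,T,[.5063,-.0262,.018]),'scene',proj(Ks,Ts,[.5063,-.0262,.018]),'jar bottom',proj(Ks,Ts,[*o['tool_pos'][:2],o['tool_pos'][2]-.016]))
go([.5063,-.0262,.022])
E
```

```text
at [ 0.5076 -0.0254  0.0483] [1.7990e+02 2.0000e-02 1.0339e+02] shift [-0.0005 -0.0014  0.0013] dist 0.002 turn 0
well mouth expected wrist [282.1150483  241.93526735] scene [261.28821055 242.89375869] jar bottom [261.79626902 238.35803563]
at [ 0.5075 -0.0257  0.0482] [1.799e+02 2.000e-02 1.034e+02] shift [-0.0002 -0.0013  0.0262] dist 0.026 turn 0
```

View pics/w5.png

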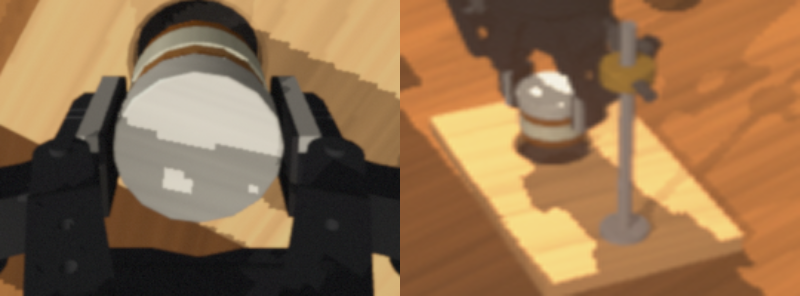

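The wrist crop shows the jar at (197,150) directly before the dark well at (197,25), and the scene crop shows it above the well at (552,150). Aligned, so I lower it.

play_rows:
  moves:
    - [[0,-0.001,0.005],0]
    - [[0,0,0.005],0]
    - [[0,0,0.004],0]
    - [[0,0,0.004],0]
    - [[0,0,0.004],0]
    - [[0,0,0.004],0]
    - [[0,0,0],0]
    - [[0,0,0],0]

```text
clock: 8.25
tool_pos: [0.506, -0.0262, 0.0217]
tcp_rot: [180.0, 0.0, 103.4]
wrist_force: [-1.7, -0.3, 6.4]
gripper_width: 0.0434
grasp_force: 31.6
```

Down at the expected 0.022 m with light contact, so I release and back off.

play_rows:
  moves:
    - [[0,0,0],0]
    - [[0,0,0],0]
    - [[0,0,0],0]
    - [[0,0,0],0]
    - [[0,0,0],0]
    - [[0,0,-0.02],0]
    - [[0,0,-0.04],0]
    - [[0,0,-0.04],0]
    - [[0,0,-0.04],0]
    - [[0,0,-0.04],0]
    - [[0,0,0],0]
    - [[0,0,0],0]
  claw: 0.085

```text
clock: 9.45
tool_pos: [0.5062, -0.0265, 0.2018]
tcp_rot: [179.9, 0.1, 103.4]
wrist_force: [-0.2, -0.7, -0.7]
gripper_width: 0.0849
grasp_force: 0.0
```

```bash
python3 - <<'E'
from h import *
o=bot.get_obs();im=capture('wrist');a=capture('scene');b=capture('top')
K,T=cam('wrist',o);g=proj(K,T,[.5063,-.0262,.051]);c,s,m=blob(lidmask(im),tuple(int(x) for x in g),45);print(g,c,s,onz(K,T,c,.051))
K,T=cam('top');g=proj(K,T,[.5063,-.0262,.051]);c,s,m=blob(lidmask(b),tuple(int(x) for x in g),18);print('top',g,c,s,onz(K,T,c,.051))
save('w6',np.hstack([cv2.resize(im,(400,300)),cv2.resize(a[190:300,220:330],(400,300),interpolation=2)]))
# lens grip: L=(.5429,-.314), yaw 22.6
y=np.radians(22.6);gp=np.array([.5427,-.3135])-.062*np.array([np.cos(y),np.sin(y)]);print('grip',gp)
go([*gp,.20],22.6)
E
```

```text
[284.26686014 187.39274684] [282.59867752 185.6775178 ] [ 259  159   50   52 1966] [ 0.50452023 -0.02503515  0.051     ]Traceback (most recent call last):
  File "<stdin>", line 4, in <module>
  File "h.py", line 27, in blob
    n,l,s,c=cv2.connectedComponentsWithStats(m*mm);i=1+np.argmax(s[1:,4]);return c[i],s[i],l==i
                                                       ~~~~~~~~~^^^^^^^^^
    return _wrapfunc(a, 'argmax', axis=axis, out=out, **kwds)
    return bound(*args, **kwds)
ValueError: attempt to get argmax of an empty sequence
```

```bash
python3 - <<'E'
from h import *
o=bot.get_obs();im=capture('wrist');a=capture('scene')
save('w6',np.hstack([cv2.resize(im,(400,300)),cv2.resize(a[190:300,220:330],(400,300),interpolation=2)]))
y=np.radians(22.6);gp=np.array([.5427,-.3135])-.062*np.array([np.cos(y),np.sin(y)]);print('grip',gp)
go([*gp,.20],22.6)
E
```

```text
grip [ 0.48546097 -0.33732631]
at [ 0.5051 -0.0262  0.2   ] [-1.7985e+02 -3.0000e-02  1.0343e+02] shift [-0.298  -0.0914  0.    ] dist 0.312 turn 1.411
```

View pics/w6.png

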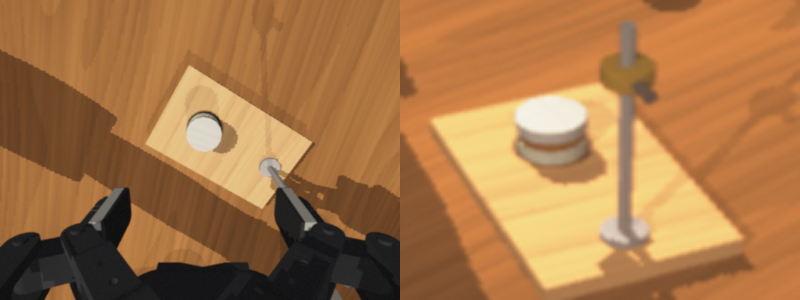

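The jar stands seated and free in the well: scene crop (552,130), wrist (204,132). On to the lens.

play_rows:
  moves:
    - [[-0.0426,-0.013,0],0]
    - [[-0.0426,-0.013,0],0]
    - [[-0.0426,-0.013,0],0]
    - [[-0.0426,-0.013,0],0]
    - [[-0.0426,-0.013,0],0]
    - [[-0.0426,-0.013,0],0]
    - [[-0.0424,-0.0134,0],0]
    - [[0,0,0],0.141]
    - [[0,0,0],0.141]
    - [[0,0,0],0.141]
    - [[0,0,0],0.141]
    - [[0,0,0],0.141]
    - [[0,0,0],0.141]
    - [[0,0,0],0.141]
    - [[0,0,0],0.141]
    - [[0,0,0],0.141]
    - [[0,0,0],0.141]

```text
clock: 11.4
tool_pos: [0.4857, -0.3368, 0.2002]
tcp_rot: [-179.9, 0.1, 22.3]
wrist_force: [-0.6, 0.7, -0.2]
gripper_width: 0.0848
grasp_force: 0.0
```

play_rows:
  moves:
    - [[0,0,0],0]
    - [[0,0,0],0]

```text
clock: 11.6
tool_pos: [0.4859, -0.3369, 0.2006]
tcp_rot: [-180.0, 0.1, 22.8]
wrist_force: [0.4, -0.7, 1.0]
gripper_width: 0.0849
grasp_force: 0.0
```

```bash
python3 - <<'E'
from h import *
o=bot.get_obs();im=capture('wrist');save('w7',im);K,T=cam('wrist',o)
g=proj(K,T,[.5427,-.3135,.04]);c,s,_=blob(lidmask(im),tuple(int(x) for x in g),45)
L=onz(K,T,c,.04);print(g,c,s,'lens',L)
g1=tuple(int(x) for x in proj(K,T,[.4855,-.3373,.044]))
m=im.max(2)<60;mm=np.zeros_like(m)
r=range(g1[1]-25,g1[1]+26,5);P=[]
for y in r:
    xs=np.nonzero(m[y,g1[0]-25:g1[0]+25])[0]+g1[0]-25
    p=onz(K,T,(xs.mean(),y),.044);P.append(p[:2]);print(y,xs.min(),xs.max(),p[:2].round(4))
P=np.array(P);v=P[0]-P[-1];print('yaw',np.degrees(np.arctan2(v[1],v[0])))
u=v/np.linalg.norm(v);gp=L[:2]-.062*u;print('grip from lens',gp,'line check',np.cross(u,gp-P.mean(0)))
go([*gp,.018],np.degrees(np.arctan2(v[1],v[0])))
E
```

```text
[283.92275073 114.6748263 ] [283.29911546 112.75209497] [ 247   76   73   75 4296] lens [ 0.5439543  -0.31239443  0.04      ]
161 277 291 [ 0.5067 -0.3287]
166 278 291 [ 0.5028 -0.3309]
171 278 291 [ 0.4987 -0.3326]
176 278 291 [ 0.4947 -0.3347]
181 278 291 [ 0.4906 -0.3365]
186 278 291 [ 0.4862 -0.3379]
191 280 291 [ 0.4823 -0.3405]
196 278 291 [ 0.478  -0.3421]
201 279 291 [ 0.4737 -0.3441]
206 278 291 [ 0.4696 -0.3465]
211 278 291 [ 0.4651 -0.348 ]
yaw 24.84517809072833
grip from lens [ 0.48769262 -0.33844483] line check -0.0006570912860547547
at [ 0.486  -0.337   0.2007] [-1.7996e+02  4.0000e-02  2.2810e+01] shift [0.001  0.002  0.1827] dist 0.183 turn -0.036<stdin>:12: DeprecationWarning: Arrays of 2-dimensional vectors are deprecated. Use arrays of 3-dimensional vectors instead. (deprecated in NumPy 2.0)
```

The lens and handle agree with the earlier measurement (line offset 0.7 mm). Descending to the handle and gripping.

play_rows:
  moves:
    - [[0.001,0.001,0.04],-0.02]
    - [[0,0,0.04],0]
    - [[0,0,0.04],0]
    - [[0,0,0.03],0]
    - [[0,0,0.02],0]
    - [[0,0,0.012],0]
    - [[0,0,0],0]
    - [[0,0,0],0]

```text
clock: 12.45
tool_pos: [0.488, -0.338, 0.0199]
tcp_rot: [180.0, -0.0, 23.8]
wrist_force: [0.9, -0.3, 1.2]
gripper_width: 0.085
grasp_force: 0.0
```

play_rows:
  moves:
    - [[0,0,0],0]
    - [[0,0,0],0]
    - [[0,0,0],0]
    - [[0,0,0],0]
    - [[0,0,0],0]
    - [[0,0,0],0]
    - [[0,0,0],0]
    - [[0,0,0],0]
    - [[0,0,0],0]
    - [[0,0,0],0]
    - [[0,0,0],0]
    - [[0,0,0],0]
  claw: 0.005
  grip_force: 60

```text
clock: 13.65
tool_pos: [0.4876, -0.3379, 0.0197]
tcp_rot: [180.0, -0.0, 23.8]
wrist_force: [-0.8, -0.1, 5.3]
gripper_width: 0.0129
grasp_force: 59.3
```

play_rows:
  moves:
    - [[0,0,-0.01],0]
    - [[0,0,-0.03],0]
    - [[0,0,-0.04],0]
    - [[0,0,-0.04],0]
    - [[0,0,-0.022],0]
    - [[0,0,0],0]
    - [[0,0,0],0]
    - [[0,0,0],0]

```text
clock: 14.45
tool_pos: [0.4862, -0.3372, 0.1599]
tcp_rot: [-179.9, 0.1, 23.8]
wrist_force: [-0.8, -1.0, -2.1]
gripper_width: 0.0126
grasp_force: 58.7
```

```bash
python3 - <<'E'
from h import *
o=bot.get_obs();print(o['gripper_width'],o['grasp_force'],o['wrist_force'],o['moment']);im=capture('wrist');save('w8',im)
K,T=cam('wrist',o);zl=o['tool_pos'][2]+.0203;print(im.shape)
M=R.from_euler('xyz',o['tcp_rot'],degrees=True).as_matrix()
g=proj(K,T,o['tool_pos']+M@[.062,0,-.0203]);print('expect',g)
a=capture('scene');h=cv2.cvtColor(a,cv2.COLOR_RGB2HSV)
print([(y,a[y,279:286].mean(0).astype(int).tolist()) for y in range(193,204)])
print([(y,a[y,277].tolist()) for y in range(204,228,1)])
go([.4494,-.0516,.1627],23.8)
E
```

```text
0.012607954624194293 58.668415546417236 [-0.83821284 -0.96982809 -2.08811445] [0.01775029 0.00012415 0.0144005 ]
(420, 560, 3)
expect [283.42669446 131.24001685]
[(193, [189, 119, 64]), (194, [188, 117, 63]), (195, [185, 116, 62]), (196, [184, 117, 65]), (197, [189, 132, 90]), (198, [200, 156, 124]), (199, [200, 163, 135]), (200, [179, 142, 115]), (201, [160, 121, 94]), (202, [157, 117, 90]), (203, [157, 118, 90])]
[(204, [199, 124, 67]), (205, [201, 125, 67]), (206, [201, 125, 67]), (207, [201, 124, 66]), (208, [205, 128, 69]), (209, [214, 138, 69]), (210, [226, 162, 71]), (211, [233, 179, 71]), (212, [235, 184, 72]), (213, [236, 185, 72]), (214, [236, 185, 73]), (215, [235, 183, 72]), (216, [226, 170, 69]), (217, [193, 140, 61]), (218, [158, 115, 54]), (219, [150, 108, 51]), (220, [150, 109, 51]), (221, [153, 111, 53]), (222, [178, 129, 67]), (223, [229, 171, 100]), (224, [242, 195, 117]), (225, [243, 199, 120]), (226, [243, 199, 120]), (227, [244, 202, 123])]
at [ 0.4865 -0.3372  0.1598] [-1.7986e+02  1.1000e-01  2.3780e+01] shift [ 0.0812 -0.2763 -0.0029] dist 0.288 turn -0.0
```

View pics/w8.png

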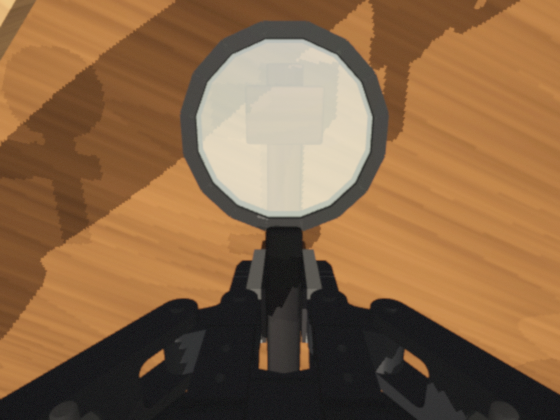

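The lens is held level, rim round about (284,126), within about 2 mm of where it should be. Carrying it over the jar.

play_rows:
  moves:
    - [[0.006,-0.02,-0.003],0]
    - [[0.0115,-0.0395,0],0]
    - [[0.0115,-0.0395,0],0]
    - [[0.0115,-0.0395,0],0]
    - [[0.0115,-0.0395,0],0]
    - [[0.0115,-0.0395,0],0]
    - [[0.0115,-0.0395,0],0]
    - [[0.0055,-0.019,0],0]
    - [[0,0,0],0]
    - [[0,0,0],0]
    - [[0,0,0],0]
    - [[0,0,0],0]

```text
clock: 15.75
tool_pos: [0.4499, -0.0542, 0.1641]
tcp_rot: [180.0, 0.0, 23.6]
wrist_force: [0.4, 0.8, -2.0]
gripper_width: 0.0128
grasp_force: 58.7
```

```bash
python3 - <<'E'
from h import *
go([.4486,-.0512,.1627],23.8)
o=bot.get_obs();print(o['gripper_width'],o['grasp_force'],np.abs(o['qvel']).max())
im=capture('wrist');a=capture('scene')
K,T=cam('wrist',o);Ks,Ts=cam('scene')
m=((im.max(2)<95)&(im.max(2)-im.min(2).astype(int)<30))
print('jar lid expect',proj(K,T,[.5058,-.026,.051]),'lens expect',proj(K,T,[.5058,-.026,.183]))
print('scene: lens',proj(Ks,Ts,[.5058,-.026,.178]),'collar',proj(Ks,Ts,[.606,-.0565,.178]))
save('w9',np.hstack([cv2.resize(im[0:300,130:430],(400,400)),cv2.resize(a[170:290,200:320],(400,400),interpolation=2)]))
E
```

```text
at [ 0.4499 -0.0542  0.1641] [1.7997e+02 3.0000e-02 2.3620e+01] shift [-0.     -0.0033  0.0014] dist 0.004 turn -0.003
0.012832816796839189 58.744579553604126 0.3962159394022238
jar lid expect [278.3765084  115.49864638] lens expect [273.6907166  129.51253178]
scene: lens [259.59596049 184.5839906 ] collar [281.77459369 215.94729826]
```

View pics/w9.png

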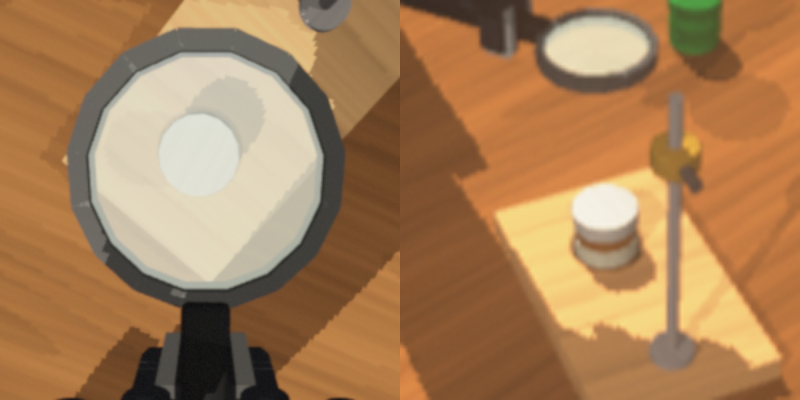

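Wrist crop: lid at (199,154) inside a lens centred at (206,165). Scene crop: lens at (597,50), within 1 px of the target, and collar at (674,156), matching 0.177 m. One last 3 mm correction remains.

play_rows:
  moves:
    - [[0,-0.0015,0.001],0]
    - [[0,-0.0015,0.001],0]
    - [[0,0,0],0]
    - [[0,0,0],0]
    - [[0,0,0],0]
    - [[0,0,0],0]
    - [[0,0,0],0]

```text
clock: 16.55
tool_pos: [0.4487, -0.05, 0.1623]
tcp_rot: [180.0, -0.0, 23.8]
wrist_force: [-0.4, 0.2, -1.6]
gripper_width: 0.0128
grasp_force: 58.7
```

```bash
python3 - <<'E'
from h import *
go([.4486,-.0512,.162],23.8)
o=bot.get_obs();print(o['gripper_width'],o['grasp_force'],np.abs(o['qvel']).max())
print(order.finish_job())
E
```

```text
at [ 0.4487 -0.05    0.1623] [179.99  -0.    23.77] shift [-0.0006  0.001   0.0003] dist 0.001 turn -0.001
0.012777629341279989 58.74606728553772 0.1015660528393327
the job is handed in; nothing more can be done
None
```

The small round jar is seated in the well and released, and I handed the job in with the lens held level over its lid, about 1 mm from my target pose and at a measured collar height of about 0.178 m; no verdict came back.

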